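# Re-pair the projector remote in the table vise

### The job

The art room's projector remote has to be paired again: it stands on end between the open jaws of the small blue table vise. Crank the vise shut until the remote is firmly gripped, then take the red-handled ball stylus from the wooden tool block, reach its tip down through the round opening in the remote's upper end and press the recessed orange button fully down, holding it for a good two seconds. Finish still holding the stylus in the gripper and the button down, the remote upright and still gripped in the vise, and everything else left where it was.

Things in the scene. Friction and masses are not known exactly. Their poses are not given: they have to be found in the camera images.
- vise: small blue table vise on a round suction base (120 mm), fixed; jaws 70 mm wide, tops 130 mm above the table. Origin on the table, under the flat bed (92 mm above the table) on which the remote stands between the jaws; x runs along the screw from the crank end (-x) to the fixed jaw (+x, rubber face at x = +17 mm), y to the left, z up
- vise_pad: rubber liner of the moving (front) jaw, 70 x 34 mm, springy: gives up to 3 mm at about 10 N per mm when squeezed. Origin at the vise's origin when fully open, moving with the jaw along the vise's x; the liner's face lies 19 mm to -x of this origin, 94 to 128 mm above the table
- vise_crank (a joint): crank of the vise, rad: 0 = fully open, grows clockwise as seen from the crank end looking along the vise's +x (top of the circle goes to -y). Per turn the jaw and crank advance 6 mm in +x. Squeezing starts at about 10.5 rad, the remote is firmly gripped from 12, the stop is at 13.4. Needs about 4 N at the handle and stays where it is left (self-locking)
- crank_axis (a point): point on the screw's axis in the plane of the middle of the crank handle: centre of the circle of radius 33 mm, 77 mm above the table, that the handle's middle follows (in the vise's y-z plane); it moves along x with the jaw
- crank_grip (a point): middle of the black crank handle: a cylinder 18 mm across, 62 mm long, level, parallel to the vise's x axis, spinning freely on its own spindle so that a gripper need not turn with the crank. The crank arm is 34 mm to +x of this point. It can be pinched from above, fingers on its two sides, all round the circle
- remote: grey remote control standing on end, 26 mm thick (along the vise's x), 50 mm wide, 90 mm high, about 140 g, loose; origin at the centre of its underside, z up
- well_mouth (a point): centre of the round opening (14 mm across) in the remote's upper end, flush with the top face, 90 mm above the remote's underside; z up. The vise pushes the remote up to 2 mm in +x and squares it while closing. The well is straight down, and the button's top lies 14 mm below this point
- pair_button (a joint): travel of the recessed orange button (11 mm across, in the well of the remote) in m: 0 = up, 0.004 = fully down; springy, 1.5 N to start and 5.5 N fully down; springs back when let go
- block: wooden tool block 60 x 150 x 82 mm high, fixed; origin at the centre of its underside, y along its row of three holes (at y = -45, 0, +45 mm), z up
- stylus: red-handled ball stylus, loose, about 30 g, upright, tip down, in one of the block's holes: 150 mm long; steel ball tip 7 mm and rod 5 mm across over the lowest 45 mm, then a round red handle 13 mm across. Origin at the tip, z up along the tool. In the block the tip is 7 mm above the table and 75 mm of handle stand out; the lowest 30 mm of handle sit in a 14.5 mm hole
- stylus_mid (a point): point on the stylus's axis in the middle of its red handle, 97.5 mm above its tip; in the block this is 22.5 mm above the block's top
- stylus_tip (a point): lowest point of the stylus's ball tip
- palette_knife: palette knife with dark wooden handle in another hole of the block, stands up to 157 mm above the table; leave it
- modelling_tool: pale wooden modelling tool in another hole of the block, stands up to 155 mm above the table; leave it
- painted_panel: round blue painted panel, 220 mm across, 6 mm thick, lying flat; leave it; origin at its underside's centre
- pencil_tin: red pencil tin 70 x 190 x 34 mm, lying; leave it; origin at its underside's centre
- paint_lid: steel jar lid 72 mm across, 12 mm high, with dabs of paint; leave it; origin at its underside's centre
- blue_jar: jar of blue paint, 64 mm across, 75 mm high; leave it; origin at its underside's centre
- green_bottle: bottle of green paint, 54 mm across, 140 mm high; leave it; origin at its underside's centre
- brush: red brush, 200 mm long, lying on the table; leave it; origin at its underside
Not all that is in view belongs to the job. Of the things that look like the block, take the one that is farthest to the robot's right at the start. There is more than one size of the remote; the job needs the larger.

How it is judged:
By the outcome, as a careful person would: the job done as asked, in the order asked, and still so for the second after the job is handed in, while the arm keeps its last pose, push and grip.
It also fails if it takes over 72 s, if anything falls off the work surface, if the arm or the gripper's body presses on something with over 40 N, if the wrist force passes 120 N, or if a joint passes its speed limit or range.

### The arm

A 7-joint arm with a two-finger parallel gripper is mounted at the origin on the work surface. World frame = base frame: x ahead of the robot, y to its left, z up, the work surface at z = 0. Lengths are in m, angles in rad, forces in N, time in s.
With the tool pointing down it reaches from about 0.425 to 0.925 m from the base axis. Payload 6.8 kg.
Tool frame: the origin (TCP) lies midway between the tips of the shut fingers; the grasp point (between the pads) lies 19 mm behind it; z points along the fingers, x is the direction in which the jaws open and shut, and the axes are right-handed (so a half turn about z gives the same grasp; the last joint's range is limited). The gripper opens to 85 mm and grips with 20 to 120 N. Pads are 22 mm wide; open, the fingers measure 114 mm over their backs; the gripper's body (76 mm by 85 mm) begins 54 mm behind the grasp point. The pads swing forward as they close: fully open they stand 13 mm farther back than shut.
Start: joints at [-1.359, 0.477, 0.022, 1.555, -0.011, 1.109, -0.083], TCP at [0.212, 0.641, 0.231] pointing down, gripper open.
Joint ranges: [-2.96, 2.96], [-0.34, 2.1], [-1.41, 1.46], [0.24, 2.44], [-1.37, 4.51], [0.17, 1.92], [-2.96, 2.96]. Speed limits (rad/s): [2.39, 2.39, 3.14, 3.14, 3.14, 3.14, 3.14].

### API

Orientations are given as a unit quaternion [w, x, y, z].
In Python, from station import * gives the robot as it stands.
- The arm moves only by the shell command python3 -m handwheel 'ROWS' [FORCE]. ROWS is JSON, a list of rows, each an object of numbers: "grip": the finger opening in cm, from 0 to 8.54; "tx", "ty", "tz": the shift along the tool's x, y, z in cm; "yaw": the turn about the tool's z in degrees. In form: [{"grip": .., "tx": .., "ty": .., "tz": .., "yaw": ..}, ...]. A call has 1 to 5 rows; each row shifts and turns the commanded pose from where the row before left it, along the tool's axes as they then stand; what a row does not reach is not made up. A row lasts 1/10 s, in which the tool goes at most 50 mm and 8.59 degrees, less where a joint would pass 70% of its speed; a pose out of reach is approached as far as the arm can. A call is refused whole if a number of a shift passes 5 or a number of a turn 8.59, either way. A call with a gripper value outside its range is refused whole. The fingers move at their own pace and stop on an object; FORCE is the grip in N (left out, the last holds). Time passes only in rows, so rows that do not move let the fingers close. It gives the time, the measured TCP pose, the force and the opening at its end, in the units of the state.
- get_obs(): the state, without advancing time (a new reading comes with each control period).
- read_camera(name): name is "side" or "top"; returns a dict with "image" (400x640x3 uint8, blue, green, red), "intrinsics" (3x3 intrinsics, pixels), "D" ([k1, k2, p1, p2, k3] as OpenCV has them; the pictures are not rectified), "position" and "attitude" of the camera in the world. Camera axes: x right, y down, z forward; pixel columns grow to the right and rows downward; lengths in m; the calibration is good to about 2 mm. A picture is of the moment at which its call begins. There is no depth.
- hand_in(): hands the job in, once; it reports no verdict.
The state is a dict: "t": time; "q": joint angles; "joint_vel": joint speeds; "joint_torque": joint torques, N m; "eef_pos": TCP position; "tool_rot": TCP orientation; "contact_force": force on the tool from outside, world axes, zero at the start; "torque": the same for the moment, N m; "gripper_width": opening from 0.0 (shut) to 1.0 (fully open).
Only numpy, scipy, OpenCV 4.12 (cv2) and the standard library are available. Lean on these libraries where they do the work, as an engineer would, in place of code of your own. Each camera call takes 0.05 s, during which the arm holds its last target. There are 200 camera calls.

## Working session

There is one attempt and no reset: what is moved stays moved. The work goes in short steps, Python scripts to look and compute and a shell command to move; the robot and the scene stay as the last step left them, time stands still between calls to the robot, and variables do not carry over. Pictures are saved under pics/ and viewed, about 8 in all and at most 12, crops included, and the job is handed in when it is done.

```bash
ls; mkdir -p pics; cat > h.py <<'E'
from station import *
import numpy as np, cv2
from scipy.spatial.transform import Rotation as R
def cam(n):
    c=read_camera(n); a=np.array(c["attitude"],float)
    c["R"]=a if a.shape==(3,3) else R.from_quat(a[[1,2,3,0]]).as_matrix()
    c["p"]=np.array(c["position"]);c["K"]=np.array(c["intrinsics"]);c["D"]=np.array(c["D"],float);return c
def ray(c,u,v):
    x,y=cv2.undistortPoints(np.array([[[u,v]]],float),c["K"],c["D"])[0,0]
    return c["R"]@np.array([x,y,1.])
def onz(c,u,v,z):
    d=ray(c,u,v); return c["p"]+d*(z-c["p"][2])/d[2]
def proj(c,P):
    P=np.atleast_2d(P).astype(float); rv=cv2.Rodrigues(c["R"].T)[0]
    return cv2.projectPoints(P,rv,-c["R"].T@c["p"],c["K"],c["D"])[0][:,0]
def tri(c1,uv1,c2,uv2):
    d1=ray(c1,*uv1);d2=ray(c2,*uv2);A=np.stack([d1,-d2],1)
    s=np.linalg.lstsq(A,c2["p"]-c1["p"],rcond=None)[0]
    a=c1["p"]+s[0]*d1;b=c2["p"]+s[1]*d2
    return (a+b)/2,np.linalg.norm(a-b)
def st():
    o=get_obs();print("t",o["t"],"p",np.round(o["eef_pos"],4),"rot\n",np.round(R.from_quat(np.array(o["tool_rot"])[[1,2,3,0]]).as_matrix(),3),"F",np.round(o["contact_force"],1),"w",o["gripper_width"]);return o
E
python3 - <<'E'
from h import *
st()
for n in("top","side"):
    c=cam(n);print(n,c["attitude"],c["p"],c["K"].tolist(),c["D"]);cv2.imwrite(f"pics/{n}0.png",c["image"])
E
```

```text
pics
t 0.0 p [0.212  0.6402 0.2303] rot
 [[ 0.314  0.949 -0.   ]
 [ 0.949 -0.314 -0.002]
 [-0.002  0.    -1.   ]] F [0.2 0.2 0.8] w 0.9968650948184647
top [-0.04265886  0.70580709 -0.7051861   0.0522412 ] [0.33945937 0.07571819 1.77156661] [[486.4755490875181, 0.0, 323.5549140397162], [0.0, 486.4755490875181, 199.37854975710914], [0.0, 0.0, 1.0]] [-0.150674  0.        0.        0.        0.      ]
side [-0.38922878  0.8895703  -0.22308887  0.08600576] [ 0.09272373 -0.87660795  1.1011553 ] [[461.68522491875376, 0.0, 317.32230552042523], [0.0, 461.68522491875376, 195.97957250171987], [0.0, 0.0, 1.0]] [-0.04411721  0.          0.          0.          0.        ]
```

View pics/top0.png

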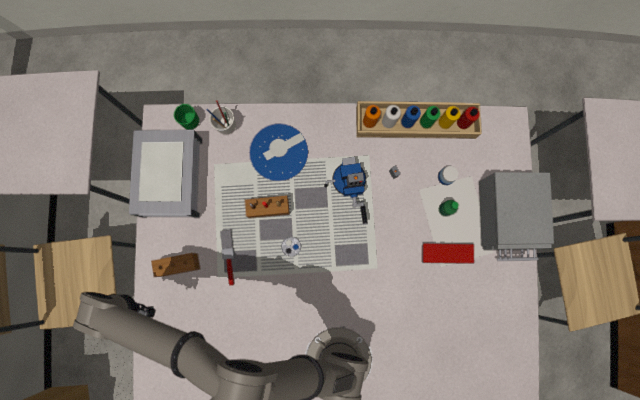

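View pics/side0.png

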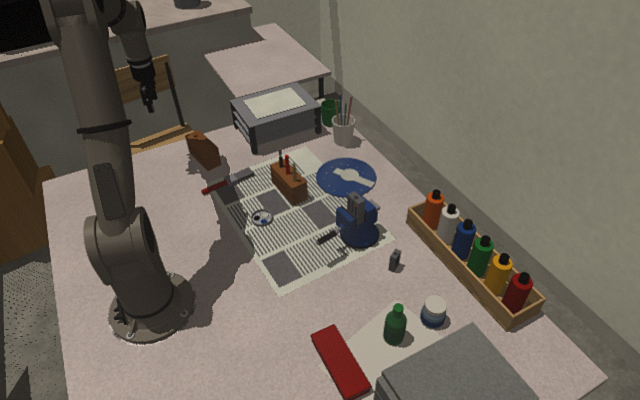

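Top view (up is +x, left is +y): the right-hand block is at (267,206), the vise at (352,180) and the crank at about (363,212). The other block is at (175,265) and a small decoy remote at (395,172). I'll zoom in.

```bash
python3 - <<'E'
from h import *
t=cv2.imread("pics/top0.png");s=cv2.imread("pics/side0.png")
a=cv2.resize(t[150:230,235:385],None,fx=5,fy=5,interpolation=cv2.INTER_CUBIC)
cv2.imwrite("pics/c1.png",a)
b=cv2.resize(s[145:255,260:385],None,fx=5,fy=5,interpolation=cv2.INTER_CUBIC)
cv2.imwrite("pics/c2.png",b)
E
```

```text
(no output)
```

View pics/c1.png

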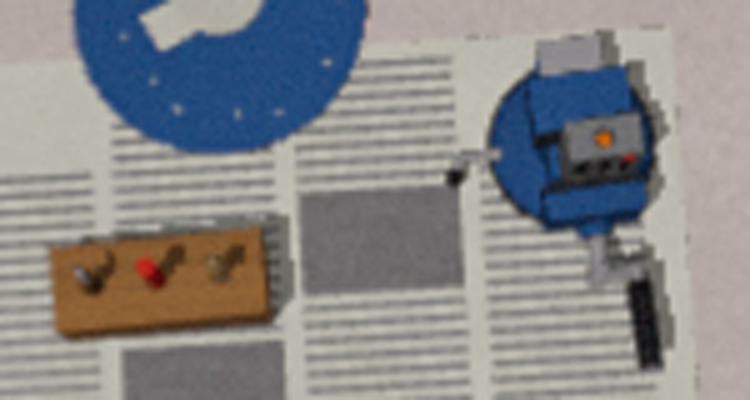

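View pics/c2.png

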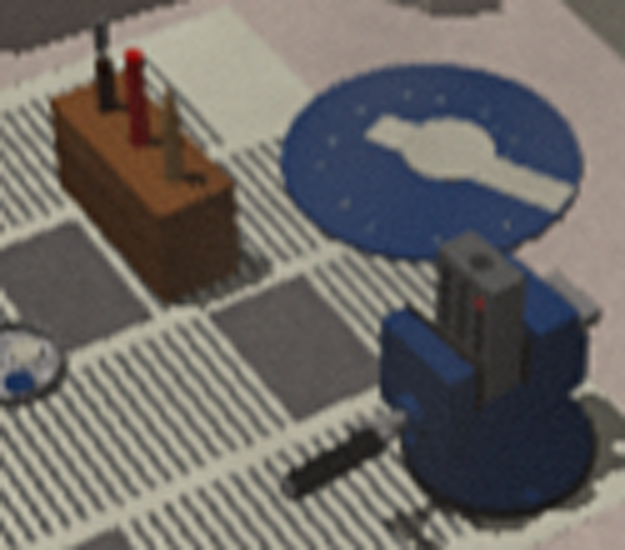

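Stylus: middle hole of the block, with its top at crop (145,262) in the top view and (133,55) in the side view. Handle ends at (638,283) and (652,368) in the top crop; button at (604,139).

```bash
cat > m.py <<'E'
from h import *
T=cam("top");S=cam("side")
ft=lambda u,v:((u+.5)/5-.5+235,(v+.5)/5-.5+150)
fs=lambda u,v:((u+.5)/5-.5+260,(v+.5)/5-.5+145)
if __name__=="__main__":
    f=lambda x:np.round(np.array(x)*1000,1)
    for n,a,b in[("h_end_near",(652,366),(293,485)),("h_end_arm",(640,283),(380,440)),("sty_top",(145,262),(133,55)),("sty_base",(155,278),(140,143))]:
        P,e=tri(T,ft(*a),S,fs(*b));print(n,f(P),f(e))
    print("button",f(onz(T,*ft(604,139),.168)))
    print("well side",f(onz(S,*fs(483,262),.182)))
    B=np.array([onz(T,*ft(*p),.082) for p in[(50,248),(262,228),(272,315),(65,337)]]);print("block",f(B),f(B.mean(0)),"sz",f(np.linalg.norm(B[1]-B[0])),f(np.linalg.norm(B[2]-B[1])))
    d=B[0]-B[1]+B[3]-B[2];print("block y dir deg",np.degrees(np.arctan2(d[1],d[0])))
    V=[onz(T,*ft(*p),.130) for p in[(527,77),(628,66),(552,232),(645,213)]]
    for a,b in((0,1),(2,3)):
        d=V[a]-V[b];print("jaw edge len,deg",f(np.linalg.norm(d)),np.degrees(np.arctan2(d[1],d[0])),f(V[a]),f(V[b]))
    Rm=np.array([onz(T,*ft(*p),.182) for p in[(568,120),(642,115),(640,166)]]);print("remote",f(Rm))
    hsv=cv2.cvtColor(T["image"],cv2.COLOR_BGR2HSV)
    m=cv2.inRange(hsv,(5,150,150),(20,255,255));m[:,:340]=0;m[:165]=0;m[200:]=0;m[:,375:]=0
    ys,xs=np.nonzero(m);w=1;print("orange px",xs,ys,f(onz(T,xs.mean(),ys.mean(),.168)) if len(xs) else "")
    o=st();print(o["q"])
E
python3 m.py
```

```text
h_end_near [484.  -90.  102.4] 0.5
h_end_arm [543.3 -82.9 102.1] 3.8
sty_top [547.7 255.2 154.6] 2.1
sty_base [547.1 256.3  77.2] 0.7
button [630.7 -52.9 168. ]
well side [629.8 -53.8 182. ]
block [[567.9 330.   82. ]
 [582.3 181.   82. ]
 [521.  173.4  82. ]
 [505.2 318.2  82. ]] [544.1 250.7  82. ] sz 149.7 61.8
block y dir deg 95.87634595035482
jaw edge len,deg 70.3 96.55584213015564 [680.8  -3.2 130. ] [688.9 -73.  130. ]
jaw edge len,deg 65.1 101.73967330067804 [573.1 -19.8 130. ] [586.3 -83.5 130. ]
remote [[640.9 -27.9 182. ]
 [644.5 -77.3 182. ]
 [610.1 -75.5 182. ]]
orange px [354 355 356 355 356] [177 177 177 178 178] [630.7 -52.2 168. ]
t 0.2 p [0.2121 0.6404 0.2307] rot
 [[ 0.314  0.949 -0.   ]
 [ 0.949 -0.314 -0.001]
 [-0.001  0.    -1.   ]] F [-0.   0.7  0.2] w 1.001840078588851
[-1.35912731  0.47751522  0.02240133  1.55601684 -0.01150258  1.10931643
 -0.08307653]
```

```bash
python3 -m handwheel '[{"grip":6,"tx":0,"ty":4,"tz":0,"yaw":-8.4},{"grip":6,"tx":0,"ty":4,"tz":0,"yaw":-8.4},{"grip":6,"tx":0,"ty":4,"tz":0,"yaw":-8.4},{"grip":6,"tx":0,"ty":4,"tz":0,"yaw":0},{"grip":6,"tx":0,"ty":4,"tz":0,"yaw":0}]' 30
cat > rel.py <<'E'
from h import *
import sys
def rel(P):
    o=get_obs();M=R.from_quat(np.array(o["tool_rot"])[[1,2,3,0]]).as_matrix()
    print("t",round(o["t"],2),"p",np.round(np.array(o["eef_pos"])*1e3,1),"xdir",np.round(np.degrees(np.arctan2(M[1,0],M[0,0])),2),"tilt",np.round(M[:2,2],4),"F",np.round(o["contact_force"],1),"w",round(o["gripper_width"],3))
    if P is not None: print("shift cm",np.round(M.T@(np.array(P)-o["eef_pos"])*100,2))
if __name__=="__main__": rel([float(x) for x in sys.argv[1:]] or None)
E
python3 rel.py .511 -.0868 .2
```

```text
t: 0.7
eef_pos: [0.4107, 0.6294, 0.2312]
tool_rot: [-0.0, 0.663, 0.748, -0.0]
contact_force: [0.1, 1.0, 0.0]
gripper_width: 0.702
t 0.7 p [410.7 629.4 231.2] xdir 96.87 tilt [-0.0003 -0.0002] F [0.1 1.  0. ] w 0.702
shift cm [-72.31   1.39   3.13]
```

```bash
python3 -m handwheel '[{"tx":-4.8},{"tx":-4.8},{"tx":-4.8},{"tx":-4.8},{"tx":-4.8}]' >/dev/null; python3 -m handwheel '[{"tx":-4.8},{"tx":-4.8},{"tx":-4.8},{"tx":-4.8},{"tx":-4.8}]' >/dev/null; python3 -m handwheel '[{"tx":-4.8},{"tx":-4.8},{"tx":-4.8},{"tx":-4.8},{"tx":-3}]' ; python3 rel.py .511 -.0868 .2
```

```text
t 0.7 p [410.7 629.4 231.2] xdir 96.87 tilt [-0.0003 -0.0002] F [0.1 1.  0. ] w 0.702
shift cm [-72.31   1.39   3.13]invalid input
invalid input
invalid input
```

All fields are needed in each row.

```bash
python3 -m handwheel '[{"grip":6,"tx":-4.8,"ty":0,"tz":0,"yaw":0},{"grip":6,"tx":-4.8,"ty":0,"tz":0,"yaw":0},{"grip":6,"tx":-4.8,"ty":0,"tz":0,"yaw":0},{"grip":6,"tx":-4.8,"ty":0,"tz":0,"yaw":0},{"grip":6,"tx":-4.8,"ty":0,"tz":0,"yaw":0}]' >/dev/null; python3 -m handwheel '[{"grip":6,"tx":-4.8,"ty":0,"tz":0,"yaw":0},{"grip":6,"tx":-4.8,"ty":0,"tz":0,"yaw":0},{"grip":6,"tx":-4.8,"ty":0,"tz":0,"yaw":0},{"grip":6,"tx":-4.8,"ty":0,"tz":0,"yaw":0},{"grip":6,"tx":-4.8,"ty":0,"tz":0,"yaw":0}]' >/dev/null; python3 -m handwheel '[{"grip":6,"tx":-4.8,"ty":0,"tz":0,"yaw":0},{"grip":6,"tx":-4.8,"ty":0,"tz":0,"yaw":0},{"grip":6,"tx":-4.8,"ty":0,"tz":0,"yaw":0},{"grip":6,"tx":-4.8,"ty":0,"tz":0,"yaw":0},{"grip":6,"tx":-3,"ty":0,"tz":0,"yaw":0}]' ; python3 rel.py .511 -.0868 .2
```

```text
t: 2.2
eef_pos: [0.4927, -0.0711, 0.2315]
tool_rot: [0.0, 0.665, 0.747, -0.0]
contact_force: [0.3, 0.5, 0.4]
gripper_width: 0.699
t 2.2 p [492.7 -71.1 231.5] xdir 96.66 tilt [ 0.0004 -0.0009] F [0.3 0.5 0.4] w 0.699
shift cm [-1.77  1.64  3.15]
```

```bash
python3 -m handwheel '[{"grip":6,"tx":-1.7,"ty":1.6,"tz":2.2,"yaw":0},{"grip":6,"tx":0,"ty":0,"tz":3,"yaw":0},{"grip":6,"tx":0,"ty":0,"tz":3,"yaw":0},{"grip":6,"tx":0,"ty":0,"tz":0,"yaw":0},{"grip":6,"tx":0,"ty":0,"tz":0,"yaw":0}]'>/dev/null ; python3 - <<'E'
from h import *
from rel import rel
rel([.5115,-.0868,.082])
for n,b in(("top",(150,250,290,400)),("side",(130,270,260,400))):
    c=cam(n);i=c["image"][b[0]:b[1],b[2]:b[3]];cv2.imwrite(f"pics/{n}1.png",cv2.resize(i,None,fx=4,fy=4,interpolation=cv2.INTER_CUBIC))
a,b=[cv2.imread(f"pics/{n}1.png") for n in("top","side")]
o=np.zeros((560,1000,3),np.uint8);o[:a.shape[0],:a.shape[1]]=a;o[:b.shape[0],440:440+b.shape[1]]=b;cv2.imwrite("pics/both1.png",cv2.resize(o,(800,448)))
E
```

```text
t 2.7 p [510.8 -82.1 149.5] xdir 96.87 tilt [-0.001  -0.0001] F [ 0.7 -0.3  0.6] w 0.703
shift cm [-0.48  0.02  6.75]
```

View pics/both1.png

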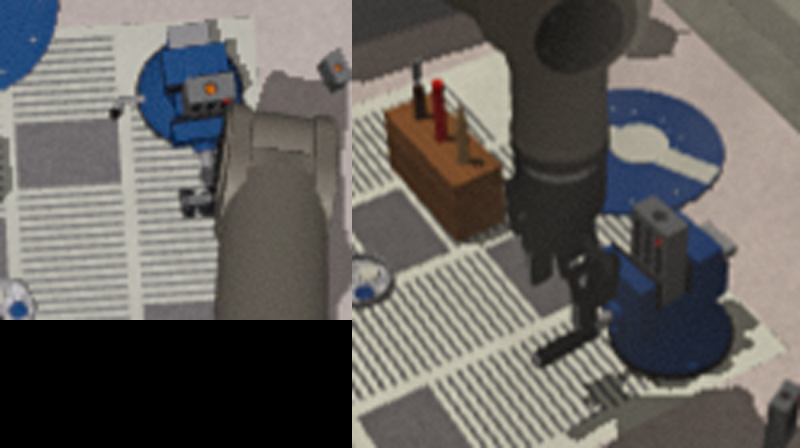

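The gripper is over the handle, with the fingers straddling it in the side view. Next I descend and close.

```bash
python3 -m handwheel '[{"grip":6,"tx":-0.5,"ty":0,"tz":2.2,"yaw":0},{"grip":6,"tx":0,"ty":0,"tz":2.3,"yaw":0},{"grip":6,"tx":0,"ty":0,"tz":2.2,"yaw":0},{"grip":6,"tx":0,"ty":0,"tz":0,"yaw":0},{"grip":6,"tx":0,"ty":0,"tz":0,"yaw":0}]'>/dev/null ; python3 rel.py .5115 -.0868 .082;  python3 -m handwheel '[{"grip":1,"tx":0,"ty":0,"tz":0,"yaw":0},{"grip":1,"tx":0,"ty":0,"tz":0,"yaw":0},{"grip":1,"tx":0,"ty":0,"tz":0,"yaw":0},{"grip":1,"tx":0,"ty":0,"tz":0,"yaw":0},{"grip":1,"tx":0,"ty":0,"tz":0,"yaw":0}]' 40 >/dev/null;python3 rel.py .5115 -.0868 .082
```

```text
t 3.3 p [512.4 -87.   83.6] xdir 96.88 tilt [0.0015 0.    ] F [ 1.3 -0.5  0.3] w 0.701
shift cm [ 0.03 -0.08  0.16]
t 3.8 p [512.3 -86.7  82.9] xdir 96.92 tilt [0.0015 0.0003] F [1.4 1.6 3.9] w 0.194
shift cm [-0.   -0.08  0.09]
```

```bash
python3 - <<'E'
import numpy as np
p=.68+np.arange(0,33)*.4
x=-3.3*np.sin(p);z=-3.3*np.cos(p)
for i in range(32): print(i+1,round(p[i+1]-.68,1),"tx %.2f tz %.2f"%(x[i+1]-x[i],z[i+1]-z[i]),end="\n" if i%5==4 else " | ")
E
```

```text
1 0.4 tx -0.84 tz 1.01 | 2 0.8 tx -0.38 tz 1.26 | 3 1.2 tx 0.14 tz 1.30 | 4 1.6 tx 0.64 tz 1.14 | 5 2.0 tx 1.03 tz 0.81
6 2.4 tx 1.27 tz 0.34 | 7 2.8 tx 1.30 tz -0.18 | 8 3.2 tx 1.13 tz -0.67 | 9 3.6 tx 0.78 tz -1.06 | 10 4.0 tx 0.30 tz -1.28
11 4.4 tx -0.22 tz -1.29 | 12 4.8 tx -0.70 tz -1.11 | 13 5.2 tx -1.08 tz -0.74 | 14 5.6 tx -1.28 tz -0.26 | 15 6.0 tx -1.29 tz 0.26
16 6.4 tx -1.08 tz 0.74 | 17 6.8 tx -0.71 tz 1.10 | 18 7.2 tx -0.23 tz 1.29 | 19 7.6 tx 0.29 tz 1.28 | 20 8.0 tx 0.77 tz 1.06
21 8.4 tx 1.12 tz 0.68 | 22 8.8 tx 1.30 tz 0.19 | 23 9.2 tx 1.27 tz -0.33 | 24 9.6 tx 1.04 tz -0.80 | 25 10.0 tx 0.65 tz -1.14
26 10.4 tx 0.15 tz -1.30 | 27 10.8 tx -0.37 tz -1.26 | 28 11.2 tx -0.83 tz -1.02 | 29 11.6 tx -1.16 tz -0.61 | 30 12.0 tx -1.31 tz -0.11
31 12.4 tx -1.25 tz 0.40 | 32 12.8 tx -0.99 tz 0.86 |
```

```bash
python3 -m handwheel '[{"grip":1,"tx":-0.84,"ty":0.04,"tz":1.01,"yaw":0},{"grip":1,"tx":-0.38,"ty":0.04,"tz":1.26,"yaw":0},{"grip":1,"tx":0,"ty":0,"tz":0,"yaw":0}]';python3 rel.py; python3 -m handwheel '[{"grip":1,"tx":0.14,"ty":0.04,"tz":1.3,"yaw":0},{"grip":1,"tx":0.64,"ty":0.04,"tz":1.14,"yaw":0},{"grip":1,"tx":1.03,"ty":0.04,"tz":0.81,"yaw":0},{"grip":1,"tx":0,"ty":0,"tz":0,"yaw":0}]'>/dev/null;python3 rel.py
python3 - <<'E'
from h import *
for n,b in(("top",(150,250,290,400)),("side",(130,270,260,400))):
    c=cam(n);i=c["image"][b[0]:b[1],b[2]:b[3]];cv2.imwrite(f"pics/{n}2.png",cv2.resize(i,None,fx=4,fy=4,interpolation=cv2.INTER_CUBIC))
E
```

```text
t: 4.1
eef_pos: [0.5144, -0.096, 0.0584]
tool_rot: [-0.001, 0.662, 0.749, 0.001]
contact_force: [4.4, 8.1, -3.4]
gripper_width: 0.198
t 4.1 p [514.4 -96.   58.4] xdir 97.03 tilt [-0.0002  0.0031] F [ 4.4  8.1 -3.4] w 0.198
t 4.5 p [512.8 -75.5  27.9] xdir 97.19 tilt [-0.0017  0.0054] F [-7.1 13.4 25.7] w 0.197
```

View pics/side2.png

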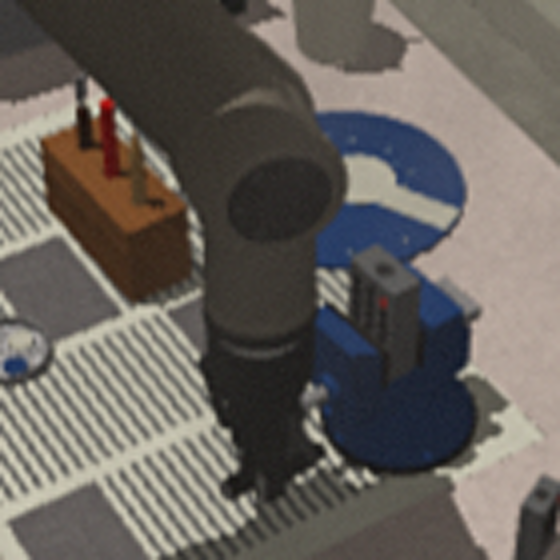

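```bash
python3 -m handwheel '[{"grip":1,"tx":0.4,"ty":0,"tz":-0.1,"yaw":0},{"grip":1,"tx":0,"ty":0,"tz":0,"yaw":0}]' >/dev/null;python3 rel.py; python3 - <<'E'
import numpy as np
p=2.756+np.arange(0,29)*.4
x=-3.3*np.sin(p);z=-3.3*np.cos(p)
for i in range(28): print(i+1,round(p[i+1]-.79,2),"tx %.2f tz %.2f  S %.1f Z %.1f"%(x[i+1]-x[i],z[i+1]-z[i],-125+10*x[i+1],77-18-10*z[i+1]))
E
```

```text
t 4.8 p [512.7 -75.5  28.8] xdir 97.01 tilt [0.0006 0.0013] F [-2.4  4.5 11.5] w 0.191
1 2.37 tx 1.29 tz 0.24  S -124.5 Z 26.0
2 2.77 tx 1.28 tz -0.28  S -111.7 Z 28.8
3 3.17 tx 1.07 tz -0.76  S -101.0 Z 36.4
4 3.57 tx 0.69 tz -1.11  S -94.1 Z 47.5
5 3.97 tx 0.20 tz -1.30  S -92.0 Z 60.4
6 4.37 tx -0.32 tz -1.27  S -95.2 Z 73.2
7 4.77 tx -0.79 tz -1.05  S -103.1 Z 83.7
8 5.17 tx -1.13 tz -0.66  S -114.4 Z 90.2
9 5.57 tx -1.30 tz -0.17  S -127.4 Z 91.9
10 5.97 tx -1.26 tz 0.35  S -140.0 Z 88.4
11 6.37 tx -1.03 tz 0.82  S -150.3 Z 80.2
12 6.77 tx -0.63 tz 1.15  S -156.5 Z 68.7
13 7.17 tx -0.13 tz 1.30  S -157.8 Z 55.6
14 7.57 tx 0.39 tz 1.25  S -153.9 Z 43.1
15 7.97 tx 0.85 tz 1.00  S -145.5 Z 33.1
16 8.37 tx 1.17 tz 0.59  S -133.8 Z 27.2
17 8.77 tx 1.31 tz 0.09  S -120.7 Z 26.3
18 9.17 tx 1.24 tz -0.43  S -108.3 Z 30.5
19 9.57 tx 0.98 tz -0.88  S -98.5 Z 39.3
20 9.97 tx 0.56 tz -1.19  S -92.9 Z 51.2
21 10.37 tx 0.05 tz -1.31  S -92.4 Z 64.3
22 10.77 tx -0.46 tz -1.23  S -97.0 Z 76.5
23 11.17 tx -0.90 tz -0.95  S -106.1 Z 86.0
24 11.57 tx -1.20 tz -0.52  S -118.1 Z 91.3
25 11.97 tx -1.31 tz -0.01  S -131.2 Z 91.4
26 12.37 tx -1.21 tz 0.50  S -143.3 Z 86.4
27 12.77 tx -0.92 tz 0.93  S -152.6 Z 77.1
28 13.17 tx -0.49 tz 1.22  S -157.5 Z 64.9
```

```bash
cat > ck.py <<'E'
from h import *
o=get_obs();p=np.array(o["eef_pos"])*1e3
s=-.1219*p[0]+.9925*p[1];l=.9925*p[0]+.1219*p[1]
F=o["contact_force"]
a=np.arctan2(-(s+125),p[2]+18-77)
print("t %.2f S %.1f Z %.1f L %.1f Fs %.1f Fl %.1f Fz %.1f w %.3f phi-.79=%.2f (mod) r=%.1f"%(o["t"],s,p[2],l,-.1219*F[0]+.9925*F[1],.9925*F[0]+.1219*F[1],F[2],o["gripper_width"],(a-.79)%(2*np.pi),np.hypot(s+125,p[2]-59)))
E
python3 ck.py; python3 -m handwheel '[{"grip":1,"tx":1.29,"ty":0.04,"tz":0.15,"yaw":0},{"grip":1,"tx":1.28,"ty":0.04,"tz":-0.28,"yaw":0},{"grip":1,"tx":0,"ty":0,"tz":0,"yaw":0}]' >/dev/null;python3 ck.py; python3 -m handwheel '[{"grip":1,"tx":1.07,"ty":0.04,"tz":-0.76,"yaw":0},{"grip":1,"tx":0.69,"ty":0.04,"tz":-1.11,"yaw":0},{"grip":1,"tx":0,"ty":0,"tz":0,"yaw":0}]' >/dev/null;python3 ck.py
```

```text
t 4.80 S -137.5 Z 28.8 L 499.7 Fs 4.8 Fl -1.8 Fz 11.5 w 0.191 phi-.79=1.96 (mod) r=32.7
t 5.10 S -112.0 Z 29.3 L 499.8 Fs 2.2 Fl -0.9 Fz 1.8 w 0.195 phi-.79=2.77 (mod) r=32.4
t 5.40 S -93.6 Z 49.1 L 500.2 Fs 5.1 Fl -2.4 Fz 2.7 w 0.195 phi-.79=3.62 (mod) r=32.9
```

```bash
python3 -m handwheel '[{"grip":1,"tx":0.20,"ty":0.05,"tz":-1.3,"yaw":0},{"grip":1,"tx":-0.32,"ty":0.05,"tz":-1.27,"yaw":0},{"grip":1,"tx":-0.79,"ty":0.04,"tz":-1.05,"yaw":0},{"grip":1,"tx":0,"ty":0,"tz":0,"yaw":0}]' >/dev/null;python3 ck.py; python3 -m handwheel '[{"grip":1,"tx":-1.13,"ty":0.04,"tz":-0.66,"yaw":0},{"grip":1,"tx":-1.3,"ty":0.04,"tz":-0.17,"yaw":0},{"grip":1,"tx":-1.26,"ty":0.04,"tz":0.35,"yaw":0},{"grip":1,"tx":0,"ty":0,"tz":0,"yaw":0}]' >/dev/null;python3 ck.py
```

```text
t 5.80 S -105.1 Z 85.9 L 501.7 Fs 3.2 Fl -4.9 Fz 11.3 w 0.194 phi-.79=4.86 (mod) r=33.5
t 6.20 S -141.6 Z 88.6 L 503.6 Fs 2.0 Fl 2.3 Fz -9.9 w 0.193 phi-.79=6.00 (mod) r=34.0
```

```bash
python3 -m handwheel '[{"grip":1,"tx":-1.03,"ty":0.04,"tz":0.82,"yaw":0},{"grip":1,"tx":-0.6,"ty":0.04,"tz":1.15,"yaw":0},{"grip":1,"tx":-0.13,"ty":0.04,"tz":1.3,"yaw":0},{"grip":1,"tx":0.39,"ty":0.04,"tz":1.25,"yaw":0},{"grip":1,"tx":0,"ty":0,"tz":0,"yaw":0}]' >/dev/null;python3 ck.py; python3 -m handwheel '[{"grip":1,"tx":0.85,"ty":0.04,"tz":1.0,"yaw":0},{"grip":1,"tx":1.17,"ty":0.04,"tz":0.59,"yaw":0},{"grip":1,"tx":1.31,"ty":0.04,"tz":0.09,"yaw":0},{"grip":1,"tx":1.24,"ty":0.04,"tz":-0.43,"yaw":0},{"grip":1,"tx":0,"ty":0,"tz":0,"yaw":0}]' >/dev/null;python3 ck.py
```

```text
t 6.70 S -153.3 Z 43.3 L 505.4 Fs 7.6 Fl -0.2 Fz -0.8 w 0.196 phi-.79=1.29 (mod) r=32.4
t 7.20 S -108.3 Z 31.4 L 505.8 Fs 4.4 Fl -2.5 Fz -2.9 w 0.194 phi-.79=2.89 (mod) r=32.3
```

```bash
python3 -m handwheel '[{"grip":1,"tx":0.98,"ty":0.04,"tz":-0.88,"yaw":0},{"grip":1,"tx":0.56,"ty":0.04,"tz":-1.19,"yaw":0},{"grip":1,"tx":0.05,"ty":0.04,"tz":-1.31,"yaw":0},{"grip":1,"tx":-0.46,"ty":0.04,"tz":-1.23,"yaw":0},{"grip":1,"tx":0,"ty":0,"tz":0,"yaw":0}]' >/dev/null;python3 ck.py; python3 -m handwheel '[{"grip":1,"tx":-0.9,"ty":0.04,"tz":-0.95,"yaw":0},{"grip":1,"tx":-1.2,"ty":0.04,"tz":-0.52,"yaw":0},{"grip":1,"tx":-1.31,"ty":0.04,"tz":-0.01,"yaw":0},{"grip":1,"tx":0,"ty":0,"tz":0,"yaw":0}]' >/dev/null;python3 ck.py
```

```text
t 7.70 S -98.2 Z 79.6 L 509.8 Fs -0.5 Fl 1.0 Fz 0.8 w 0.119 phi-.79=4.58 (mod) r=33.7
t 8.10 S -136.0 Z 93.2 L 509.6 Fs -0.0 Fl -0.3 Fz -0.6 w 0.117 phi-.79=5.81 (mod) r=35.9
```

Grip slipped (opening down to the commanded 1 cm): the handle was lost at about 10 rad. I back up and look.

```bash
python3 -m handwheel '[{"grip":1,"tx":0,"ty":0,"tz":-4,"yaw":0},{"grip":6,"tx":0,"ty":0,"tz":-4,"yaw":0},{"grip":6,"tx":4,"ty":-4,"tz":-4,"yaw":0},{"grip":6,"tx":4,"ty":-4,"tz":0,"yaw":0},{"grip":6,"tx":4,"ty":0,"tz":0,"yaw":0}]' >/dev/null;python3 ck.py; python3 - <<'E'
from h import *
for n,b in(("top",(150,250,290,400)),("side",(130,270,260,400))):
    c=cam(n);cv2.imwrite(f"pics/{n}3f.png",c["image"]);i=c["image"][b[0]:b[1],b[2]:b[3]];cv2.imwrite(f"pics/{n}3.png",cv2.resize(i,None,fx=4,fy=4,interpolation=cv2.INTER_CUBIC))
a,b=[cv2.imread(f"pics/{n}3.png") for n in("top","side")]
o=np.zeros((560,1000,3),np.uint8);o[:a.shape[0],:a.shape[1]]=a;o[:b.shape[0],440:440+b.shape[1]]=b;cv2.imwrite("pics/both3.png",cv2.resize(o,(800,448)))
E
```

```text
t 8.60 S -28.7 Z 201.3 L 441.2 Fs -0.3 Fl 0.2 Fz -0.5 w 0.706 phi-.79=4.90 (mod) r=171.8
```

View pics/both3.png

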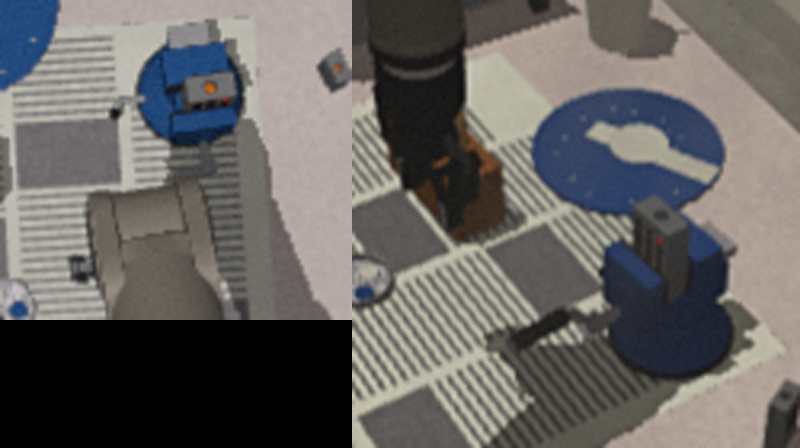

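The crank handle is at about (505-572, 340-312) in the composite, and the moving jaw seems to be against the remote. I intersect the ray through the handle's middle with the handle's known longitudinal plane.

```bash
python3 - <<'E'
from h import *
S=cam("side")
im=cv2.imread("pics/side3f.png");g=im.max(2)
sub=g[218:246,298:345]
m=np.zeros_like(g);m[218:246,298:345]=(sub<45)*255
n,lab,stt,cen=cv2.connectedComponentsWithStats(m)
for i in range(1,n):
    if stt[i,4]>15:
        ys,xs=np.nonzero(lab==i);print(stt[i],cen[i],cv2.minAreaRect(np.stack([xs,ys],1).astype(np.float32)))
ax=np.array([.9925,.1219,0]);sv=np.array([-.1219,.9925,0])
for nm,L,(u,v) in[("mid eye",.5088,(319,231.8)),("near eye",.478,(310,236)),("far eye",.54,(328.7,227.5))]+[("c",.5088,tuple(cen[i])) for i in range(1,n) if stt[i,4]>15]:
    d=ray(S,u,v);k=(L-ax@S["p"])/(ax@d);P=S["p"]+k*d
    s,z=sv@P*1e3,P[2]*1e3;print(nm,"S %.1f Z %.1f r %.1f phi-.79 %.2f"%(s,z,np.hypot(s+125,z-77),(np.arctan2(-(s+125),z-77)-.79)%6.283))
E
```

```text
[310 227  18  12  84] [318.35714286 232.42857143] ((318.88763427734375, 232.29127502441406), (5.418283939361572, 18.35443687438965), 61.69924545288086)
mid eye S -95.1 Z 71.7 r 30.4 phi-.79 3.75
near eye S -92.1 Z 70.1 r 33.7 phi-.79 3.71
far eye S -101.8 Z 77.0 r 23.2 phi-.79 3.92
c S -91.5 Z 65.7 r 35.4 phi-.79 3.60
```

```bash
python3 rel.py .5135 -.0301 .11; python3 -m handwheel '[{"grip":6,"tx":-3.2,"ty":3.2,"tz":2,"yaw":0},{"grip":6,"tx":-3.2,"ty":3.2,"tz":2,"yaw":0},{"grip":6,"tx":0,"ty":0,"tz":2,"yaw":0},{"grip":6,"tx":0,"ty":0,"tz":2,"yaw":0},{"grip":6,"tx":0,"ty":0,"tz":0,"yaw":0}]' >/dev/null;python3 rel.py .5135 -.0301 .048
```

```text
t 8.75 p [445.   28.6 201.3] xdir 97.13 tilt [0.0003 0.0009] F [ 0.6 -0.4 -0.1] w 0.704
shift cm [-6.69  6.06  9.13]
t 9.25 p [514.9 -31.1 118.5] xdir 96.75 tilt [-0.0056 -0.0014] F [0.  0.1 0. ] w 0.696
shift cm [ 0.12 -0.09  7.05]
```

```bash
python3 -m handwheel '[{"grip":6,"tx":0.1,"ty":-0.1,"tz":2.4,"yaw":0},{"grip":6,"tx":0,"ty":0,"tz":2.4,"yaw":0},{"grip":6,"tx":0,"ty":0,"tz":2.2,"yaw":0},{"grip":6,"tx":0,"ty":0,"tz":0,"yaw":0}]' >/dev/null;python3 ck.py; python3 -m handwheel '[{"grip":0.8,"tx":0,"ty":0,"tz":0,"yaw":0},{"grip":0.8,"tx":0,"ty":0,"tz":0,"yaw":0},{"grip":0.8,"tx":0,"ty":0,"tz":0,"yaw":0},{"grip":0.8,"tx":0,"ty":0,"tz":0,"yaw":0},{"grip":0.8,"tx":0,"ty":0,"tz":0,"yaw":0}]' 80 >/dev/null;python3 ck.py;python3 rel.py
```

```text
t 9.65 S -91.6 Z 49.7 L 506.7 Fs -0.4 Fl 0.1 Fz -0.3 w 0.706 phi-.79=3.65 (mod) r=34.7
t 10.15 S -92.4 Z 52.3 L 509.2 Fs -5.3 Fl 0.4 Fz 4.4 w 0.178 phi-.79=3.72 (mod) r=33.2
t 10.15 p [516.7 -29.7  52.3] xdir 96.85 tilt [ 0.0028 -0.001 ] F [ 1.1 -5.3  4.4] w 0.178
```

```bash
python3 -m handwheel '[{"grip":0.8,"tx":0,"ty":0.02,"tz":-0.65,"yaw":0},{"grip":0.8,"tx":-0.03,"ty":0.02,"tz":-0.66,"yaw":0},{"grip":0.8,"tx":0,"ty":0,"tz":0,"yaw":0}]' >/dev/null;python3 ck.py; python3 -m handwheel '[{"grip":0.8,"tx":-0.2,"ty":0.02,"tz":-0.65,"yaw":0},{"grip":0.8,"tx":-0.35,"ty":0.02,"tz":-0.55,"yaw":0},{"grip":0.8,"tx":0,"ty":0,"tz":0,"yaw":0}]' >/dev/null;python3 ck.py
```

```text
t 10.45 S -91.6 Z 60.2 L 508.2 Fs -7.1 Fl 16.6 Fz -53.0 w 0.176 phi-.79=3.96 (mod) r=33.4
t 10.75 S -92.5 Z 69.5 L 502.7 Fs 5.0 Fl 8.2 Fz -55.7 w 0.175 phi-.79=4.24 (mod) r=34.2
```

Fz is at the friction limit, about 55 N, and the handle isn't following, so either the crank is at its stop or something is jammed. I let go, clear the view and check.

```bash
python3 -m handwheel '[{"grip":0.8,"tx":0,"ty":0,"tz":0.6,"yaw":0},{"grip":6,"tx":0,"ty":0,"tz":0,"yaw":0},{"grip":6,"tx":0,"ty":0,"tz":0,"yaw":0},{"grip":6,"tx":0,"ty":0,"tz":-4,"yaw":0},{"grip":6,"tx":0,"ty":0,"tz":-4,"yaw":0}]' 30 >/dev/null;python3 ck.py; python3 -m handwheel '[{"grip":6,"tx":0,"ty":0,"tz":-4,"yaw":0},{"grip":6,"tx":5,"ty":0,"tz":0,"yaw":0},{"grip":6,"tx":5,"ty":0,"tz":0,"yaw":0},{"grip":6,"tx":5,"ty":0,"tz":0,"yaw":0},{"grip":6,"tx":5,"ty":0,"tz":0,"yaw":0}]' >/dev/null; python3 - <<'E'
from h import *
B={"top":(158,218,320,380),"side":(180,250,305,385)}
o=np.zeros((600,800,3),np.uint8)
for k,n in enumerate(("top","side")):
    c=cam(n);cv2.imwrite(f"pics/{n}4f.png",c["image"])
    for j,f in enumerate((f"pics/{n}0.png",f"pics/{n}4f.png")):
        b=B[n];i=cv2.imread(f)[b[0]:b[1],b[2]:b[3]];i=cv2.resize(i,None,fx=4.9 if k==0 else 4.2,fy=4.9 if k==0 else 4.2,interpolation=cv2.INTER_CUBIC)
        i=np.clip(i.astype(float)*1.7,0,255).astype(np.uint8)
        o[k*300:k*300+i.shape[0],j*400:j*400+i.shape[1]]=i
cv2.imwrite("pics/cmp4.png",o)
E
```

```text
t 11.25 S -97.1 Z 151.3 L 508.8 Fs -0.5 Fl 1.4 Fz 0.3 w 0.705 phi-.79=5.20 (mod) r=96.4
```

View pics/cmp4.png

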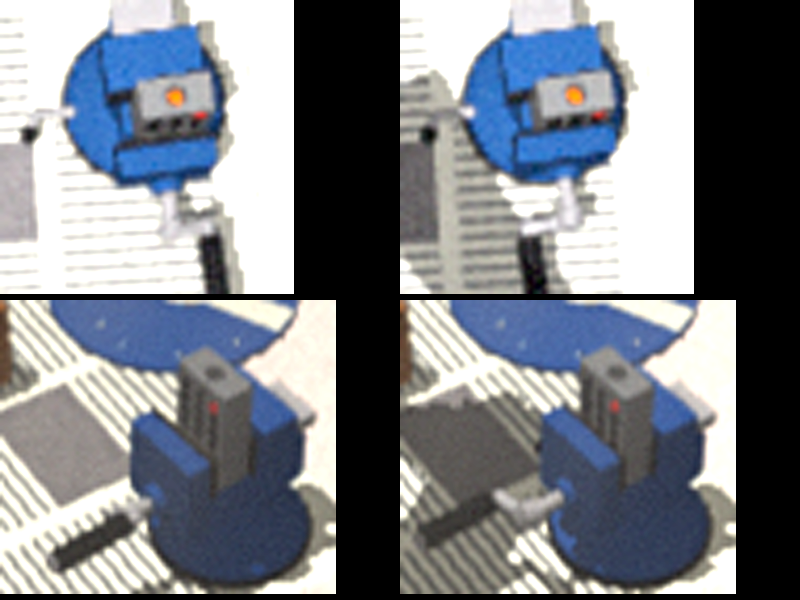

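```bash
python3 - <<'E'
from h import *
T=cam("top");S=cam("side")
def rect(f,b,th):
    g=cv2.imread(f).max(2);m=np.zeros_like(g);s=g[b[0]:b[1],b[2]:b[3]];m[b[0]:b[1],b[2]:b[3]]=(s<th)*255
    n,l,st_,c=cv2.connectedComponentsWithStats(m);i=1+st_[1:,4].argmax()
    ys,xs=np.nonzero(l==i);bp=cv2.boxPoints(cv2.minAreaRect(np.stack([xs,ys],1).astype(np.float32)));
    d=np.linalg.norm(bp-np.roll(bp,-1,0),axis=1);k=d.argmin();e1=(bp[k]+bp[(k+1)%4])/2;e2=(bp[(k+2)%4]+bp[(k+3)%4])/2
    e=sorted([e1,e2],key=lambda q:q[1]);return e,st_[i,4],c[i]
ax=np.array([.9925,.1219,0]);sv=np.array([-.1219,.9925,0])
for k,tb,sb in((0,(200,230,355,372),(222,250,312,342)),("4f",(200,230,338,358),(220,245,306,332))):
    t=rect(f"pics/top{k}.png",tb,50);s=rect(f"pics/side{k}.png",sb,42)
    print(k,t[1],s[1],np.round(t[0],1).tolist(),np.round(s[0],1).tolist())
    for a,b in list(zip(t[0],s[0]))+[(t[2],s[2])]:
        P,e=tri(T,a,S,b);print("  P",np.round(P*1e3,1),"L %.1f S %.1f Z %.1f e %.1f"%(ax@P*1e3,sv@P*1e3,P[2]*1e3,e*1e3))
# jaw shift: top-view subpixel patch shift
a=cv2.imread("pics/top0.png");b=cv2.imread("pics/top4f.png")
def edge(im,u):  # blue->paper transition rows below jaw
    col=im[180:205,u-2:u+3].astype(float).mean(1);sat=col[:,0]-col[:,2];return np.round(sat,0)
for u in(350,):
    print(edge(a,u));print(edge(b,u))
E
```

```text
0 69 83 [[362.20001220703125, 206.0], [364.8999938964844, 222.1999969482422]] [[334.70001220703125, 232.39999389648438], [318.29998779296875, 241.8000030517578]]
  P [542.8 -80.9 101.7] L 528.9 S -146.5 Z 101.7 e 1.0
  P [485.5 -89.5 100.6] L 470.9 S -148.0 Z 100.6 e 1.2
  P [514.  -85.3 101. ] L 499.8 S -147.3 Z 101.0 e 0.0
4f 82 92 [[345.8999938964844, 206.10000610351562], [348.0, 223.10000610351562]] [[326.1000061035156, 227.10000610351562], [310.6000061035156, 236.39999389648438]]
  P [544.9 -25.9  71.8] L 537.6 S -92.2 Z 71.8 e 0.8
  P [486.5 -33.7  68.1] L 478.7 S -92.8 Z 68.1 e 1.8
  P [515.2 -30.   69.6] L 507.7 S -92.6 Z 69.6 e 0.6
[  1.   2.   1.  -1.  -1.  -1.  -1.  30.  84.  87.  84.  91.  87.  63.
  53.  52.  37.   9.  -5.  -8. -12.  -8.  -5. -11.  -9.]
[  1.   0.  -1.  -1.  20.  68.  90.  86.  91.  94.  76.  50.  65.  75.
  64.  -0.  -9. -11.  -5.  -6.  -9.  -6.  -0.   0.   1.]
```

```bash
python3 - <<'E'
from h import *
T=cam("top");S=cam("side")
ax=np.array([.9925,.1219,0]);sv=np.array([-.1219,.9925,0])
for f in("pics/top0.png","pics/top4f.png"):
    im=cv2.imread(f).astype(float);w=np.clip(im[...,2]-im[...,0]-60,0,None);w[:170]=0;w[184:]=0;w[:,:350]=0;w[:,359:]=0
    ys,xs=np.mgrid[:400,:640];u,v=(w*xs).sum()/w.sum(),(w*ys).sum()/w.sum();P=onz(T,u,v,.168);print(f,"orange",round(u,2),round(v,2),"L %.1f S %.1f"%(ax@P*1e3,sv@P*1e3))
print("L of jaw inner edge z.13:",[round(ax@onz(T,350,v,.13)*1e3,1) for v in(187.15,184.5)])
for f in("pics/side0.png","pics/side4f.png"):
    im=cv2.imread(f);print(f)
    for v in range(214,228,2): print(v,[tuple(int(q) for q in p) for p in im[v,344:362:1]] if 0 else " ".join("%3d/%3d"%(p[0],p[2]) for p in im[v,342:360].astype(int)))
# predicted image pos of remote front-left? bottom edge near S, and jaw inner top edge corner for context
C=ax*.6196+sv*(-.1285)
for dl,ds,z in((-13,-25,.13),(-13,-25,.182),(-13,25,.182)):
    print(dl,ds,z,np.round(proj(S,C+ax*dl/1e3+sv*ds/1e3+[0,0,z]),1))
E
```

```text
pics/top0.png orange 355.31 177.39 L 619.6 S -129.1
pics/top4f.png orange 355.14 177.09 L 620.7 S -128.6
L of jaw inner edge z.13: [np.float64(594.6), np.float64(603.7)]
pics/side0.png
214  81/ 43  90/ 42  87/ 39  90/ 44  87/ 42  88/ 44  88/ 45  71/ 43  54/ 45  41/ 46  46/ 52  52/ 55  44/ 49  33/ 37  45/ 47  51/ 56  47/ 50  46/ 50
216  55/ 37  63/ 40  78/ 42  91/ 46  90/ 45  91/ 47  91/ 46  89/ 44  86/ 44  73/ 41  49/ 39  41/ 44  42/ 49  42/ 48  50/ 54  53/ 57  47/ 49  45/ 50
218  56/ 39  55/ 39  55/ 39  60/ 39  75/ 42  87/ 43  86/ 40  86/ 42  91/ 46  86/ 42  87/ 41  84/ 42  64/ 44  36/ 41  39/ 43  46/ 52  44/ 49  45/ 47
220  55/ 40  58/ 42  55/ 39  54/ 39  54/ 39  59/ 41  76/ 43  86/ 44  88/ 41  82/ 44  75/ 41  62/ 38  51/ 34  31/ 34  33/ 36  48/ 52  43/ 47  48/ 50
222  54/ 39  57/ 39  54/ 40  58/ 40  53/ 38  54/ 39  53/ 37  56/ 39  58/ 38  52/ 42  49/ 37  47/ 36  46/ 37  33/ 35  35/ 39  48/ 53  48/ 51  45/ 46
224  79/ 46  58/ 39  57/ 40  56/ 40  57/ 40  57/ 40  52/ 36  55/ 40  47/ 34  50/ 39  49/ 37  46/ 34  46/ 36  28/ 32  33/ 38  48/ 50  45/ 41  45/ 39
226  87/ 44  79/ 42  60/ 41
[... 560 characters left out ...]
/ 39  36/ 40  44/ 49
220  58/ 39  55/ 36  58/ 39  57/ 41  57/ 36  57/ 40  59/ 40  59/ 41  54/ 39  55/ 36  72/ 42  67/ 40  57/ 38  49/ 35  45/ 33  35/ 35  36/ 40  47/ 50
222  65/ 37  80/ 44  72/ 41  61/ 40  54/ 36  55/ 37  55/ 36  52/ 35  57/ 40  56/ 38  53/ 38  51/ 34  49/ 36  49/ 36  47/ 35  37/ 37  37/ 41  49/ 53
224  70/ 45  85/ 40  96/ 43  90/ 44  62/ 38  57/ 41  57/ 41  57/ 38  58/ 40  57/ 37  53/ 37  46/ 34  49/ 37  49/ 32  46/ 35  34/ 35  34/ 33  47/ 37
226 112/118  88/ 84  70/ 42  75/ 37  70/ 39  59/ 40  56/ 40  55/ 37  53/ 36  55/ 37  54/ 35  47/ 32  50/ 36  50/ 31  46/ 34  46/ 34  47/ 32  50/ 30
-13 -25 0.13 [[357.3 215.9]]
-13 -25 0.182 [[358.  203.2]]
-13 25 0.182 [[347.4 193.6]]
```

```bash
python3 rel.py .5135 -.0302 .11; python3 -m handwheel '[{"grip":6,"tx":-5,"ty":0,"tz":0,"yaw":0},{"grip":6,"tx":-5,"ty":0,"tz":0,"yaw":0},{"grip":6,"tx":-5,"ty":0,"tz":0,"yaw":0},{"grip":6,"tx":-4.5,"ty":0,"tz":0,"yaw":0},{"grip":6,"tx":0,"ty":0,"tz":0,"yaw":0}]' >/dev/null;python3 rel.py .5135 -.0302 .049
```

```text
t 12.05 p [493.7 163.  190.8] xdir 96.76 tilt [ 0.001 -0.   ] F [-0.3  0.2 -0.1] w 0.703
shift cm [-19.42  -0.31   8.09]
t 12.55 p [516.2 -39.  191. ] xdir 96.05 tilt [ 0.0014 -0.0032] F [-0.1 -0.1  0.2] w 0.703
shift cm [ 0.95 -0.19 14.2 ]
```

```bash
python3 -m handwheel '[{"grip":6,"tx":0,"ty":0,"tz":3,"yaw":0},{"grip":6,"tx":0,"ty":0,"tz":3,"yaw":0},{"grip":6,"tx":0,"ty":0,"tz":0,"yaw":0},{"grip":6,"tx":0,"ty":0,"tz":0,"yaw":0}]' >/dev/null;python3 rel.py .5135 -.0302 .049
```

```text
t 12.95 p [516.2 -30.3 130.7] xdir 96.76 tilt [-0.0008 -0.0004] F [-0.6 -0.6  0.7] w 0.7
shift cm [ 0.04 -0.26  8.17]
```

```bash
python3 -m handwheel '[{"grip":6,"tx":0,"ty":-0.2,"tz":2.7,"yaw":0},{"grip":6,"tx":0,"ty":0,"tz":2.7,"yaw":0},{"grip":6,"tx":0,"ty":0,"tz":2.7,"yaw":0},{"grip":6,"tx":0,"ty":0,"tz":0,"yaw":0},{"grip":6,"tx":0,"ty":0,"tz":0,"yaw":0}]' >/dev/null;python3 ck.py; python3 -m handwheel '[{"grip":0.8,"tx":0,"ty":0,"tz":0,"yaw":0},{"grip":0.8,"tx":0,"ty":0,"tz":0,"yaw":0},{"grip":0.8,"tx":0,"ty":0,"tz":0,"yaw":0},{"grip":0.8,"tx":0,"ty":0,"tz":0,"yaw":0},{"grip":0.8,"tx":0,"ty":0,"tz":0,"yaw":0}]' 60 >/dev/null;python3 ck.py
python3 -m handwheel '[{"grip":0.8,"tx":-0.2,"ty":-0.02,"tz":0.6,"yaw":0},{"grip":0.8,"tx":-0.3,"ty":-0.02,"tz":0.6,"yaw":0},{"grip":0.8,"tx":0,"ty":0,"tz":0,"yaw":0}]' >/dev/null;python3 ck.py
python3 -m handwheel '[{"grip":0.8,"tx":0.15,"ty":0.01,"tz":-0.3,"yaw":0},{"grip":0.8,"tx":0.15,"ty":0.01,"tz":-0.3,"yaw":0},{"grip":0.8,"tx":0,"ty":0,"tz":0,"yaw":0}]' >/dev/null;python3 ck.py
python3 -m handwheel '[{"grip":0.8,"tx":0.15,"ty":0.01,"tz":-0.3,"yaw":0},{"grip":0.8,"tx":0.05,"ty":0.01,"tz":-0.2,"yaw":0},{"grip":0.8,"tx":0,"ty":0,"tz":0,"yaw":0}]' >/dev/null;python3 ck.py
python3 -m handwheel '[{"grip":0.8,"tx":0,"ty":0.01,"tz":-0.2,"yaw":0},{"grip":0.8,"tx":0,"ty":0,"tz":0,"yaw":0}]' >/dev/null;python3 ck.py
```

```text
t 13.45 S -92.3 Z 50.7 L 507.9 Fs 0.4 Fl 0.6 Fz 0.4 w 0.698 phi-.79=3.67 (mod) r=33.7
t 13.95 S -92.2 Z 49.9 L 507.8 Fs -1.5 Fl 1.2 Fz 2.7 w 0.191 phi-.79=3.65 (mod) r=34.0
t 14.25 S -98.6 Z 37.0 L 507.5 Fs -6.1 Fl 3.3 Fz 0.7 w 0.191 phi-.79=3.23 (mod) r=34.4
t 14.55 S -94.8 Z 43.1 L 507.6 Fs -3.9 Fl 3.1 Fz -1.1 w 0.193 phi-.79=3.44 (mod) r=34.2
t 14.85 S -92.8 Z 48.0 L 507.7 Fs -3.4 Fl 3.2 Fz -0.5 w 0.188 phi-.79=3.59 (mod) r=34.1
t 15.05 S -92.3 Z 49.9 L 507.7 Fs -3.4 Fl 5.0 Fz -3.5 w 0.192 phi-.79=3.65 (mod) r=34.0
```

```bash
for k in 1; do python3 -m handwheel '[{"grip":0.8,"tx":0.02,"ty":0.01,"tz":-0.2,"yaw":0},{"grip":0.8,"tx":0,"ty":0,"tz":0,"yaw":0}]' >/dev/null;python3 ck.py
python3 -m handwheel '[{"grip":0.8,"tx":0.02,"ty":0.01,"tz":-0.2,"yaw":0},{"grip":0.8,"tx":0,"ty":0,"tz":0,"yaw":0}]' >/dev/null;python3 ck.py
python3 -m handwheel '[{"grip":0.8,"tx":0,"ty":0.01,"tz":-0.2,"yaw":0},{"grip":0.8,"tx":0,"ty":0,"tz":0,"yaw":0}]' >/dev/null;python3 ck.py;done
```

```text
t 15.25 S -91.9 Z 51.8 L 507.8 Fs -2.8 Fl 5.5 Fz -5.7 w 0.191 phi-.79=3.71 (mod) r=33.9
t 15.45 S -91.8 Z 52.6 L 507.7 Fs -4.7 Fl 9.5 Fz -22.6 w 0.191 phi-.79=3.73 (mod) r=33.8
t 15.65 S -91.8 Z 53.4 L 507.6 Fs -5.8 Fl 13.5 Fz -37.3 w 0.185 phi-.79=3.75 (mod) r=33.6
```

Hard stop confirmed: about 5 N up to 3.71 rad past a full turn, then a steep rise with no motion. The crank must have started near 3.4 rad, so it is now at 13.4, fully tightened. I release and go for the stylus.

```bash
python3 -m handwheel '[{"grip":0.8,"tx":0,"ty":0,"tz":0.5,"yaw":0},{"grip":6,"tx":0,"ty":0,"tz":0,"yaw":0},{"grip":6,"tx":0,"ty":0,"tz":0,"yaw":0},{"grip":6,"tx":0,"ty":0,"tz":-4,"yaw":0},{"grip":6,"tx":0,"ty":0,"tz":-4.5,"yaw":0}]' 30 >/dev/null; python3 -m handwheel '[{"grip":6,"tx":0,"ty":0,"tz":-4.5,"yaw":0},{"grip":6,"tx":0,"ty":0,"tz":-4.5,"yaw":0},{"grip":6,"tx":0,"ty":0,"tz":-0.3,"yaw":8.5},{"grip":6,"tx":0,"ty":0,"tz":0,"yaw":8.5},{"grip":6,"tx":0,"ty":0,"tz":0,"yaw":8.5}]' 30 >/dev/null;  python3 -m handwheel '[{"grip":5,"tx":0,"ty":0,"tz":0,"yaw":8.5},{"grip":5,"tx":0,"ty":0,"tz":0,"yaw":8.5},{"grip":5,"tx":0,"ty":0,"tz":0,"yaw":8.5},{"grip":5,"tx":0,"ty":0,"tz":0,"yaw":8.5},{"grip":5,"tx":0,"ty":0,"tz":0,"yaw":8.5}]' 30 >/dev/null; python3 -m handwheel '[{"grip":5,"tx":0,"ty":0,"tz":0,"yaw":8.5},{"grip":5,"tx":0,"ty":0,"tz":0,"yaw":8.5},{"grip":5,"tx":0,"ty":0,"tz":0,"yaw":5.5},{"grip":5,"tx":0,"ty":0,"tz":0,"yaw":0}]' 30 >/dev/null; python3 rel.py .5474 .2557 .23
python3 - <<'E'
from h import *
o=get_obs();print(np.round(o["q"],2))
S=cam("side");T=cam("top");cv2.imwrite("pics/side5.png",S["image"]);cv2.imwrite("pics/top5.png",T["image"])
# stylus red mask both views (original unobstructed pics for top)
for n,c,b in(("top",T,(190,212,255,275)),("side",S,(150,180,278,300))):
    im=cv2.imread(f"pics/{n}0.png").astype(int);m=np.zeros(im.shape[:2],bool);s=im[b[0]:b[1],b[2]:b[3]]
    m[b[0]:b[1],b[2]:b[3]]=(s[...,2]>90)&(s[...,2]-s[...,1]>70)&(s[...,1]<0.45*s[...,2])
    ys,xs=np.nonzero(m);print(n,len(xs),xs.min(),xs.max(),ys.min(),ys.max());k=ys.argsort();
    print([(int(y),round(float(xs[ys==y].mean()),1),int((ys==y).sum())) for y in np.unique(ys)])
E
```

```text
t 17.55 p [514.  -28.5 229.1] xdir 6.34 tilt [-0.0013  0.0007] F [ 1.1 -0.2 -0.2] w 0.586
shift cm [  6.46 -27.88  -0.08]
[-0.55  0.23  0.58  1.97 -0.15  0.98  0.21]
top 16 262 266 202 206
[(202, 263.5, 4), (203, 264.0, 5), (204, 264.5, 4), (205, 264.5, 2), (206, 265.0, 1)]
side 7 285 287 155 157
[(155, 286.0, 3), (156, 286.0, 3), (157, 286.0, 1)]
```

```bash
python3 -m handwheel '[{"grip":5,"tx":1.1,"ty":-4.6,"tz":0,"yaw":0},{"grip":5,"tx":1.1,"ty":-4.6,"tz":0,"yaw":0},{"grip":5,"tx":1.1,"ty":-4.6,"tz":0,"yaw":0},{"grip":5,"tx":1.1,"ty":-4.6,"tz":0,"yaw":0},{"grip":5,"tx":1.1,"ty":-4.6,"tz":0,"yaw":0}]' 30 >/dev/null; python3 -m handwheel '[{"grip":5,"tx":1.0,"ty":-4.6,"tz":0,"yaw":0},{"grip":5,"tx":0,"ty":0,"tz":0,"yaw":0},{"grip":5,"tx":0,"ty":0,"tz":0,"yaw":0}]'>/dev/null; python3 rel.py .5474 .2557 .175
python3 - <<'E'
from h import *
S=cam("side");i=S["image"][110:230,240:360];cv2.imwrite("pics/side6.png",cv2.resize(i,None,fx=4.5,fy=4.5,interpolation=cv2.INTER_CUBIC))
E
```

```text
t 18.45 p [548.1 253.8 228.7] xdir 6.65 tilt [-0.001  -0.0005] F [ 0.3 -0.9 -0.3] w 0.587
shift cm [-0.04 -0.2   5.37]
```

View pics/side6.png

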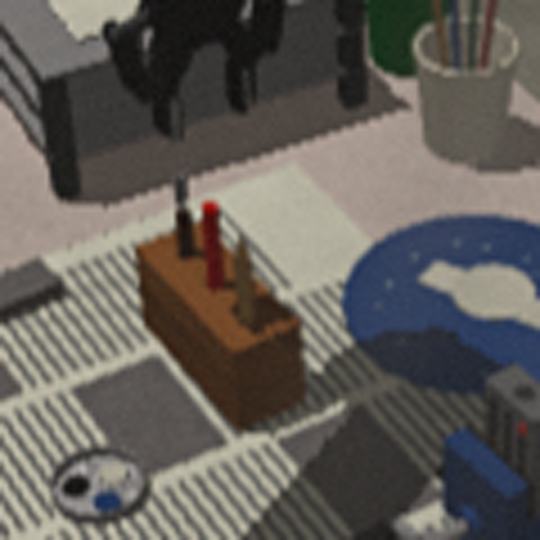

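The fingertips straddle the line of the stylus (red top at crop (210,208)). I descend to a TCP height of about 97 mm and close.

```bash
python3 -m handwheel '[{"grip":5,"tx":0,"ty":-0.2,"tz":3,"yaw":0},{"grip":5,"tx":0,"ty":0,"tz":3,"yaw":0},{"grip":5,"tx":0,"ty":0,"tz":3,"yaw":0},{"grip":5,"tx":0,"ty":0,"tz":2.4,"yaw":0},{"grip":5,"tx":0,"ty":0,"tz":1.8,"yaw":0}]' 40 >/dev/null; python3 rel.py .5474 .2557 .097; python3 -m handwheel '[{"grip":5,"tx":0,"ty":0,"tz":0,"yaw":0},{"grip":0.4,"tx":0,"ty":0,"tz":0,"yaw":0},{"grip":0.4,"tx":0,"ty":0,"tz":0,"yaw":0},{"grip":0.4,"tx":0,"ty":0,"tz":0,"yaw":0},{"grip":0.4,"tx":0,"ty":0,"tz":0,"yaw":0}]' 60 >/dev/null; python3 -m handwheel '[{"grip":0.4,"tx":0,"ty":0,"tz":0,"yaw":0},{"grip":0.4,"tx":0,"ty":0,"tz":0,"yaw":0}]' >/dev/null;python3 rel.py .5474 .2557 .097;
```

```text
t 19.0 p [548.1 251.9  95.9] xdir 6.26 tilt [-0.0014 -0.0014] F [-0.1  0.1  0.5] w 0.588
shift cm [-0.03 -0.39 -0.11]
t 19.7 p [547.7 254.2  98.5] xdir 6.38 tilt [-0.0016  0.0003] F [-4.2 -2.   5.6] w 0.137
shift cm [-0.01 -0.15  0.15]
```

```bash
python3 -m handwheel '[{"grip":0.4,"tx":0,"ty":0,"tz":-1.5,"yaw":0},{"grip":0.4,"tx":0,"ty":0,"tz":-2,"yaw":0},{"grip":0.4,"tx":0,"ty":0,"tz":-3,"yaw":0},{"grip":0.4,"tx":0,"ty":0,"tz":-3,"yaw":0},{"grip":0.4,"tx":0,"ty":0,"tz":-3,"yaw":0}]' >/dev/null; python3 rel.py;python3 -m handwheel '[{"grip":0.4,"tx":0,"ty":0,"tz":-3,"yaw":0},{"grip":0.4,"tx":0,"ty":0,"tz":-3,"yaw":0},{"grip":0.4,"tx":0,"ty":0,"tz":-3,"yaw":0},{"grip":0.4,"tx":0,"ty":0,"tz":-1.5,"yaw":0},{"grip":0.4,"tx":0,"ty":0,"tz":0,"yaw":0}]' >/dev/null; python3 rel.py .630 -.0522 .33
python3 - <<'E'
from h import *
o=get_obs();p=np.array(o["eef_pos"]);S=cam("side")
tip=p+[0,0,-(.0985-.007)];uv=proj(S,np.array([p,tip]));print("TCP,tip px",uv)
u,v=map(int,uv.mean(0));y0,x0=max(v-60,0),max(u-60,0);i=S["image"][y0:y0+110,x0:x0+120];print(y0,x0)
cv2.imwrite("pics/side7.png",cv2.resize(i,None,fx=5,fy=5,interpolation=cv2.INTER_CUBIC))
E
```

```text
t 20.2 p [549.1 254.4 225.3] xdir 6.36 tilt [0.0021 0.0012] F [-0.1 -0.  -0.5] w 0.132
t 20.7 p [550.1 254.7 331.5] xdir 6.35 tilt [0.006 0.004] F [-0.3  0.1 -0. ] w 0.139
shift cm [ 4.54 31.38  0.08]
TCP,tip px [[283.52094071 109.85303957]
 [285.51433124 134.313163  ]]
62 224
```

View pics/side7.png

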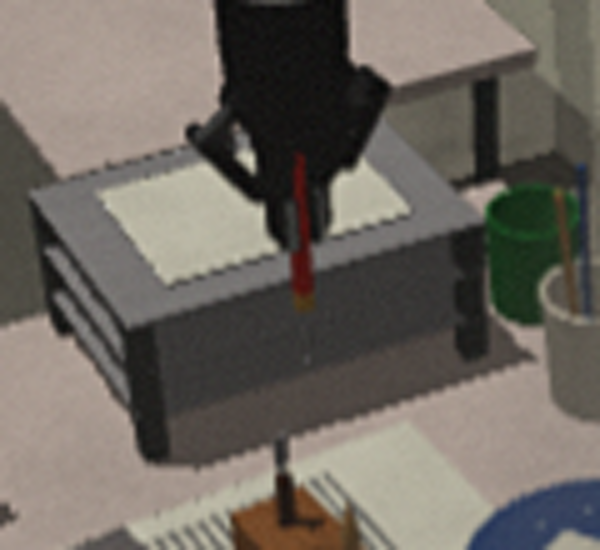

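The stylus is held: handle end at crop (305,308), ball glint at (307,360), i.e. px (285.4,134). That matches the predicted tip (285.5,134.3). Next I move over the well.

```bash
python3 -m handwheel '[{"grip":0.4,"tx":0.57,"ty":3.9,"tz":0,"yaw":0},{"grip":0.4,"tx":0.57,"ty":3.9,"tz":0,"yaw":0},{"grip":0.4,"tx":0.57,"ty":3.9,"tz":0,"yaw":0},{"grip":0.4,"tx":0.57,"ty":3.9,"tz":0,"yaw":0},{"grip":0.4,"tx":0.57,"ty":3.9,"tz":0,"yaw":0}]' >/dev/null; python3 -m handwheel '[{"grip":0.4,"tx":0.57,"ty":3.9,"tz":0,"yaw":0},{"grip":0.4,"tx":0.57,"ty":3.9,"tz":0,"yaw":0},{"grip":0.4,"tx":0.57,"ty":3.9,"tz":0,"yaw":0},{"grip":0.4,"tx":0,"ty":0,"tz":0,"yaw":0},{"grip":0.4,"tx":0,"ty":0,"tz":0,"yaw":0}]' >/dev/null; python3 rel.py .6313 -.0527 .285
```

```text
t 21.75 p [627.9 -51.8 326.2] xdir 6.21 tilt [-0.0017 -0.0003] F [-0.8  0.5  0.2] w 0.138
shift cm [0.34 0.12 4.12]
```

```bash
python3 -m handwheel '[{"grip":0.4,"tx":0.3,"ty":0.1,"tz":1.4,"yaw":0},{"grip":0.4,"tx":0,"ty":0,"tz":1.4,"yaw":0},{"grip":0.4,"tx":0,"ty":0,"tz":1.0,"yaw":0},{"grip":0.4,"tx":0,"ty":0,"tz":0,"yaw":0},{"grip":0.4,"tx":0,"ty":0,"tz":0,"yaw":0}]' >/dev/null; python3 rel.py .6313 -.0527 .285
python3 - <<'E'
from h import *
o=get_obs();p=np.array(o["eef_pos"]);S=cam("side");T=cam("top")
tip=p+[0,0,-.0915];W=np.array([.6313,-.0527,.182])
print("TCP,tip,well side px",proj(S,np.array([p,tip,W])).tolist(),"top",proj(T,np.array([p,tip,W])).tolist())
cv2.imwrite("pics/side8f.png",S["image"]);cv2.imwrite("pics/top8f.png",T["image"])
i=S["image"][165:215,325:380];cv2.imwrite("pics/side8.png",np.clip(cv2.resize(i,None,fx=12,fy=12,interpolation=cv2.INTER_CUBIC)*1.6,0,255).astype(np.uint8)[:600,:800])
E
```

```text
t 22.25 p [631.4 -50.7 288.8] xdir 6.41 tilt [-0.0008 -0.0001] F [-0.2 -0.9 -0.7] w 0.133
shift cm [-0.03  0.19  0.38]
TCP,tip,well side px [[357.56166645544965, 167.83992622295042], [356.33826277731, 192.31147069925427], [356.4633120972165, 196.60495364207387]] top [[357.7592831409996, 170.24469429775223], [355.4536356465532, 175.60691008517048], [355.6787679543415, 176.47791850498388]]
```

View pics/side8.png

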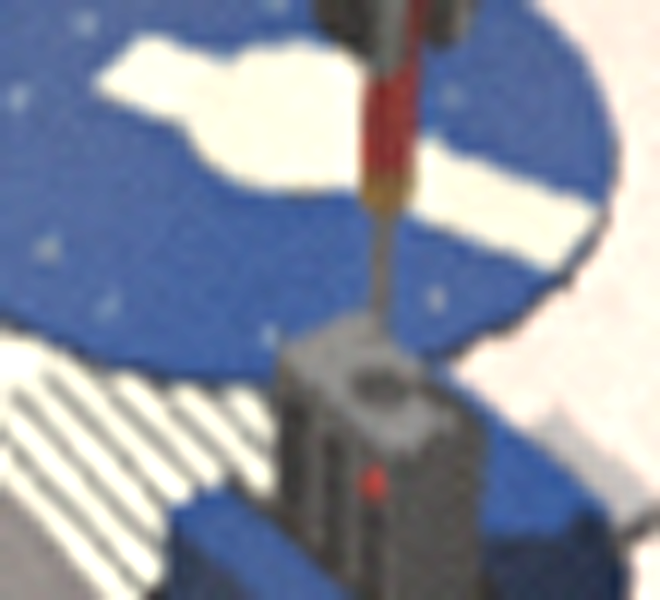

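The rod (crop x≈381) is lined up with the well centre at (380,385), i.e. px (356.2,196.6); predicted (356.5,196.6). I descend in steps, watching the force.

```bash
python3 -m handwheel '[{"grip":0.4,"tx":0,"ty":0.15,"tz":0.4,"yaw":0},{"grip":0.4,"tx":0,"ty":0,"tz":0.4,"yaw":0},{"grip":0.4,"tx":0,"ty":0,"tz":0,"yaw":0},{"grip":0.4,"tx":0,"ty":0,"tz":0,"yaw":0}]' >/dev/null; python3 rel.py .6314 -.0522 .2735;  python3 -m handwheel '[{"grip":0.4,"tx":0,"ty":0,"tz":0.4,"yaw":0},{"grip":0.4,"tx":0,"ty":0,"tz":0.4,"yaw":0},{"grip":0.4,"tx":0,"ty":0,"tz":0.3,"yaw":0},{"grip":0.4,"tx":0,"ty":0,"tz":0,"yaw":0}]' >/dev/null; python3 rel.py .6314 -.0522 .2595
```

```text
t 22.75 p [631.7 -52.7 281.1] xdir 6.37 tilt [-0.0002  0.    ] F [0.2 0.4 0.4] w 0.132
shift cm [-0.02 -0.05  0.76]
t 23.15 p [631.4 -52.5 269.5] xdir 6.38 tilt [-0.0012 -0.    ] F [ 0.4  0.7 -0.3] w 0.136
shift cm [ 0.01 -0.03  1.  ]
```

```bash
python3 -m handwheel '[{"grip":0.4,"tx":0,"ty":0,"tz":0.4,"yaw":0},{"grip":0.4,"tx":0,"ty":0,"tz":0.4,"yaw":0},{"grip":0.4,"tx":0,"ty":0,"tz":0,"yaw":0}]' >/dev/null; python3 rel.py .6314 -.0522 .2595;  python3 -m handwheel '[{"grip":0.4,"tx":0,"ty":0,"tz":0.3,"yaw":0},{"grip":0.4,"tx":0,"ty":0,"tz":0.2,"yaw":0},{"grip":0.4,"tx":0,"ty":0,"tz":0,"yaw":0}]' >/dev/null; python3 rel.py .6314 -.0522 .2555
```

```text
t 23.45 p [631.4 -52.6 261.5] xdir 6.38 tilt [-0.0011 -0.    ] F [0.1 0.1 0. ] w 0.132
shift cm [ 0.01 -0.04  0.2 ]
t 23.75 p [632.  -52.7 257.5] xdir 6.37 tilt [0.0006 0.    ] F [-0.2 -0.1  3.8] w 0.136
shift cm [-0.05 -0.06  0.2 ]
```

```bash
python3 -m handwheel '[{"grip":0.4,"tx":0,"ty":0,"tz":0.15,"yaw":0},{"grip":0.4,"tx":0,"ty":0,"tz":0.15,"yaw":0},{"grip":0.4,"tx":0,"ty":0,"tz":0,"yaw":0}]' 90 >/dev/null; python3 rel.py;  python3 -m handwheel '[{"grip":0.4,"tx":0,"ty":0,"tz":0.1,"yaw":0},{"grip":0.4,"tx":0,"ty":0,"tz":0,"yaw":0},{"grip":0.4,"tx":0,"ty":0,"tz":0,"yaw":0}]' >/dev/null; python3 rel.py
```

```text
t 24.05 p [632.1 -52.9 255.2] xdir 6.37 tilt [0.0011 0.0002] F [-2.7 -0.1  6.3] w 0.126
t 24.35 p [632.3 -52.9 254.9] xdir 6.37 tilt [0.0019 0.0004] F [-2.7  0.1 11.1] w 0.127
```

The button is bottomed: the force rises to 11 N with only 0.3 mm more travel. I hold for over 3 s and check.

```bash
H='[{"grip":0.4,"tx":0,"ty":0,"tz":0,"yaw":0},{"grip":0.4,"tx":0,"ty":0,"tz":0,"yaw":0},{"grip":0.4,"tx":0,"ty":0,"tz":0,"yaw":0},{"grip":0.4,"tx":0,"ty":0,"tz":0,"yaw":0},{"grip":0.4,"tx":0,"ty":0,"tz":0,"yaw":0}]'; python3 -m handwheel '[{"grip":0.4,"tx":0,"ty":0,"tz":0.03,"yaw":0},{"grip":0.4,"tx":0,"ty":0,"tz":0,"yaw":0},{"grip":0.4,"tx":0,"ty":0,"tz":0,"yaw":0},{"grip":0.4,"tx":0,"ty":0,"tz":0,"yaw":0},{"grip":0.4,"tx":0,"ty":0,"tz":0,"yaw":0}]' >/dev/null
python3 -m handwheel '[{"grip":0.4,"tx":0,"ty":0,"tz":0,"yaw":0},{"grip":0.4,"tx":0,"ty":0,"tz":0,"yaw":0},{"grip":0.4,"tx":0,"ty":0,"tz":0,"yaw":0},{"grip":0.4,"tx":0,"ty":0,"tz":0,"yaw":0},{"grip":0.4,"tx":0,"ty":0,"tz":0,"yaw":0}]'>/dev/null;python3 rel.py
python3 -m handwheel '[{"grip":0.4,"tx":0,"ty":0,"tz":0,"yaw":0},{"grip":0.4,"tx":0,"ty":0,"tz":0,"yaw":0},{"grip":0.4,"tx":0,"ty":0,"tz":0,"yaw":0},{"grip":0.4,"tx":0,"ty":0,"tz":0,"yaw":0},{"grip":0.4,"tx":0,"ty":0,"tz":0,"yaw":0}]'>/dev/null
python3 -m handwheel '[{"grip":0.4,"tx":0,"ty":0,"tz":0,"yaw":0},{"grip":0.4,"tx":0,"ty":0,"tz":0,"yaw":0},{"grip":0.4,"tx":0,"ty":0,"tz":0,"yaw":0},{"grip":0.4,"tx":0,"ty":0,"tz":0,"yaw":0},{"grip":0.4,"tx":0,"ty":0,"tz":0,"yaw":0}]'>/dev/null
python3 -m handwheel '[{"grip":0.4,"tx":0,"ty":0,"tz":0,"yaw":0},{"grip":0.4,"tx":0,"ty":0,"tz":0,"yaw":0},{"grip":0.4,"tx":0,"ty":0,"tz":0,"yaw":0},{"grip":0.4,"tx":0,"ty":0,"tz":0,"yaw":0},{"grip":0.4,"tx":0,"ty":0,"tz":0,"yaw":0}]'>/dev/null
python3 -m handwheel '[{"grip":0.4,"tx":0,"ty":0,"tz":0,"yaw":0},{"grip":0.4,"tx":0,"ty":0,"tz":0,"yaw":0},{"grip":0.4,"tx":0,"ty":0,"tz":0,"yaw":0},{"grip":0.4,"tx":0,"ty":0,"tz":0,"yaw":0},{"grip":0.4,"tx":0,"ty":0,"tz":0,"yaw":0}]'>/dev/null;python3 rel.py
python3 - <<'E'
from h import *
S=cam("side");i=S["image"][145:260,255:385];cv2.imwrite("pics/side9.png",cv2.resize(i,None,fx=5,fy=5,interpolation=cv2.INTER_CUBIC))
E
```

```text
t 25.35 p [632.3 -52.9 254.9] xdir 6.37 tilt [0.0021 0.0005] F [-3.3  0.9 13.3] w 0.125
t 27.35 p [632.3 -53.  254.9] xdir 6.37 tilt [0.002  0.0005] F [-3.3  1.4 13.4] w 0.125
```

View pics/side9.png

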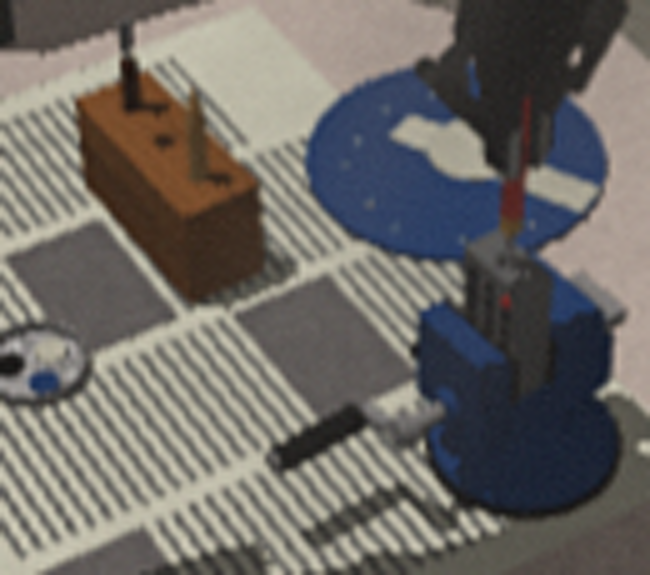

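The stylus enters the well at about crop (510,250). The remote stands upright between the closed jaws, and the other tools are still in the block. The push has been steady at 13.4 N for over 3 s.

```bash
python3 -c "
from station import *
print(hand_in())"
```

```text
the job is handed in; nothing more can be done
None
```

I cranked the vise shut, took the stylus from the middle hole of the right-hand block and pressed the remote's button. The job is handed in with the arm still pressing, at about 27 s on the robot's clock.

**Last checks:**
- **Button:** it held a steady 13.4 N push (5.5 N is needed) with no movement for over 3 s. The tip was about 18.6 mm below the remote's top by the arm's reading, against 18 mm for fully down.
- **Stylus:** firmly in the gripper. It looked slightly inclined in the final picture.
- **Scene:** the last side picture shows the remote upright between the closed jaws and the other two tools still in the block. I did not re-measure the things farther away.

**What went wrong or disagreed:**
- **Lost grip:** the gripper slipped off the crank once and slid on it a second time, both about 10 rad into the turn. The slide peaked at about 56 N on the wrist.
- **Crank angle:** a careful third try turned freely at about 5 N, then met a hard stop at that same angle. I took this for the 13.4 rad end stop, so the crank must have started about 3.4 rad closed, not at 0. I couldn't read the crank angle directly. In the pictures the jaw moved about 9 mm and the remote about 1 mm against the fixed jaw, which fits.

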